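Weigh the large round-bottomed flask

ROBOT

A 6-joint arm with a two-finger parallel gripper is mounted at the origin on the work surface. World frame = base frame: x ahead of the robot, y to its left, z up, the work surface at z = 0. Lengths are in m, angles in rad, forces in N, time in s.
With the tool pointing down it reaches from about 0.325 to 1 m from the base axis. Payload 5.1 kg.
Tool frame: the origin (TCP) lies midway between the tips of the shut fingers; the grasp point (between the pads) lies 19 mm behind it (env.grasp_offset is the distance from the TCP to the grasp point, in m); z points along the fingers, y is the line along which they close (so a half turn about z gives the same grasp; the last joint's range is limited). The gripper opens to 85 mm and grips with 20 to 120 N. Pads are 22 mm wide; open, the fingers measure 114 mm over their backs; the gripper's body (76 mm by 85 mm) begins 54 mm behind the grasp point. The pads swing forward as they close: fully open they stand 13 mm farther back than shut.
Start: joints at [-1.323, 0.124, 1.65, -0, 1.367, -0.083], TCP at [0.211, -0.615, 0.231] pointing down, gripper open.
Joint ranges: [-2.61, 2.61], [-1.02, 2.33], [0.03, 2.71], [-1.35, 4.49], [0.32, 2.68], [-2.91, 2.91]. Speed limits (rad/s): [2.57, 2.57, 3.14, 3.14, 3.14, 3.14].

INTERFACE

Orientations are given as a 3x3 rotation matrix whose columns are the frame's x, y, z axes.
In Python, from station import monitor, imaging, env gives the robot as it stands.
- The arm moves only by the tool servo_tool, never from a script. Its argument "steps" is a list of rows, each a list of 3 entries, a list of its own where there are three numbers: the closure, from 0 (fully open) to 1 (shut), then the shift along the tool's x, y, z in cm, then the turn about the tool's z in rad. In form: [[fingers, [x, y, z], turn], ...]. A call has 1 to 12 rows; each row is the pose to reach, as a shift and turn from the pose commanded when the call began, along the tool's axes at that moment; what a row does not reach only later rows make up. A row lasts 1/8 s, in which the tool goes at most 62.5 mm and 10.7 degrees, less where a joint would pass 70% of its speed; a pose out of reach is approached as far as the arm can. A call with a gripper value outside its range is refused whole. The fingers move at their own pace and stop on an object; "grip_force" is the grip in N (left out, the last holds). Time passes only in rows, so rows that repeat a pose let the fingers close. It gives the time, the measured TCP pose, the force, the opening and the grip force at its end, in the units of the state.
- monitor.get_obs(): the state, without advancing time (a new reading comes with each control period).
- imaging.get_image(name): name is "scene" or "top" or "wrist"; returns a dict with "color" (420x560x3 uint8, red, green, blue), "camera_matrix" (3x3 intrinsics, pixels), "eye" and "orientation" of the camera in the world; the wrist camera has in their place "tool_from_camera" (4x4, takes a point from camera to tool coordinates, whose origin is the TCP and whose axes are the flange's). Camera axes: x right, y down, z forward; pixel columns grow to the right and rows downward; lengths in m; the calibration is good to about 2 mm. A picture is of the moment at which its call begins: read the wrist's pose just before it. There is no depth.
- env.job_done(): hands the job in; it is judged then, once.
The state is a dict: "t": time; "q": joint angles; "joint_vel": joint speeds; "effort": joint torques, N m; "eef_pos": TCP position; "tool_rot": TCP orientation; "ft_force": force on the tool from outside, world axes, zero at the start; "ft_torque": the same for the moment, N m; "grip_width": finger opening in m; "finger_force": force on a finger pad.
Only numpy, scipy, OpenCV 4.12 (cv2) and the standard library are available. Lean on these libraries where they do the work, as an engineer would, in place of code of your own. Each camera call takes 0.05 s, during which the arm holds its last target. There are 200 camera calls.

TASK

The large round-bottomed flask is to be weighed: take it out of the drying rack by its neck, lower it gently into the cork ring on the balance pan and let go so that it stands upright in the ring by itself. Do not drop it, leave the cork ring where it is on the pan, and leave the other two flasks in the rack.

Things in the scene. Friction and masses are not known exactly. Their poses are not given: they have to be found in the camera images.
- flask_mid (a point): Large round-bottomed flask, amber glass, 112 mm tall, about 150 g, heavy-bottomed, upright in one of the 3 holes (95 mm apart in a row) of the white drying rack, 60 mm high. Point on its axis, half-way up; z up. Ball bulb 64 mm in diameter, its centre 24 mm below the point; straight round neck 24 mm in diameter from 6 to 52 mm above the point (its top end, no lip).
- ring: Cork ring loose on the steel pan of the white balance: 80 mm across, hole 52 mm, 25 mm high, 40 g. Origin: centre of its underside, on the pan, 75 mm above the bench; z up. With the large flask seated upright, its half-way point is 68 mm above this origin. (An equal ring on the bench itself is not used.)
- small_flask_mid (a point): The small round-bottomed flask, amber glass, bulb 50 mm in diameter, neck 20 mm, 90 mm tall, in another hole of the rack; stays there. The point is on its axis, half-way up (45 mm above its lowest point).
- pear_flask_mid (a point): The pear-shaped flask, amber glass, cone-bottomed, 53 mm at its widest, neck 20 mm, 100 mm tall, in another hole of the rack; stays there. The point is on its axis, half-way up (50 mm above its lowest point).
Things that resemble listed ones, but are neither listed nor needed, are in the scene too. What is shaped like the part that bears flask_mid but purple is not meant.

How it is judged:
By the outcome, as a careful person would: the job done as asked, in the order asked, and still so for the second after the job is handed in, with the robot touching nothing.
It also fails if it takes over 40 s, if anything falls off the work surface, if the arm or the gripper's body presses on something with over 40 N, if the wrist force passes 120 N, or if a joint passes its speed limit or range.

## Working session

There is one attempt and no reset: what is moved stays moved. The work goes in short steps, Python scripts to look and compute and a tool call to move; the robot and the scene stay as the last step left them, time stands still between calls to the robot, and variables do not carry over. Pictures are saved under pics/ and viewed, at most 10 in all, crops included, and the job is handed in when it is done.

Besides the shell and the picture viewer there is one more tool, called after "Emit:" by a JSON object that holds its "op" and its "data". servo_tool: Moves the arm, as the interface text tells. Its arguments: {"type":"object","properties":{"steps":{"type":"array","items":{"type":"array"}},"grip_force":{"type":"number"}},"required":["steps"]}

```bash
mkdir -p pics; python3 - <<'E'
from station import monitor, imaging, env
import cv2,numpy as np
o=monitor.get_obs();print(o['t'],o['eef_pos'],o['tool_rot'],o['grip_width'],env.grasp_offset)
for n in("scene","top"):
    d=imaging.get_image(n);cv2.imwrite(f'pics/{n}0.png',d['color'][:,:,::-1])
    print(n,d['camera_matrix'],d['eye'],d['orientation'])
    np.savez(f'{n}.npz',K=d['camera_matrix'],e=d['eye'],R=d['orientation'])
E
```

```text
0.0 [ 0.2109471  -0.61418134  0.23005662] [[ 9.45795987e-01  3.24760968e-01 -5.13541290e-04]
 [ 3.24761335e-01 -9.45793910e-01  1.98866903e-03]
 [ 1.60137856e-04 -2.04765355e-03 -9.99997891e-01]] 0.0852499215973955 0.0187
scene [[540.33772238   0.         280.87636059]
 [  0.         540.33772238 210.49347795]
 [  0.           0.           1.        ]] [ 1.26523495 -0.00193751  0.84966993] [[-0.04019541  0.68064118 -0.73151344]
 [ 0.99908372  0.03814734 -0.01940351]
 [ 0.01469846 -0.7316231  -0.68155087]]
top [[461.33421308   0.         279.81493504]
 [  0.         461.33421308 217.06245318]
 [  0.           0.           1.        ]] [ 0.27417173 -0.01359201  1.01517323] [[ 0.08953976 -0.96843998  0.23260833]
 [-0.99597552 -0.08798289  0.01708136]
 [ 0.00392328 -0.23320167 -0.97242048]]
```

View pics/scene0.png

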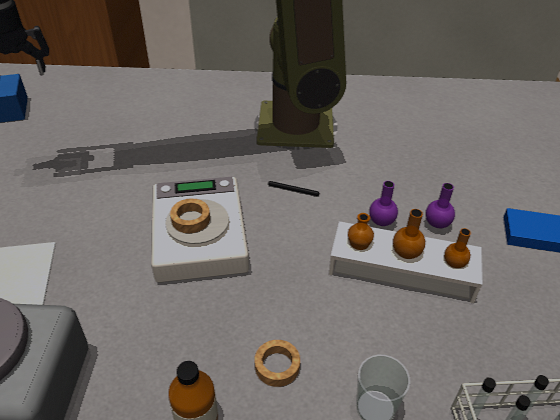

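View pics/top0.png

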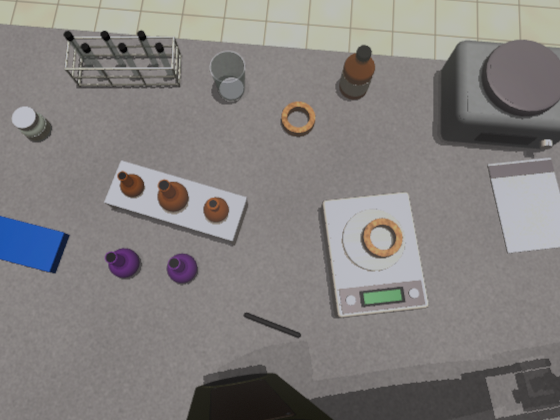

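The amber flask in the middle hole is the large one (scene ~409,240; top ~173,195). The cork ring is on the pan (scene ~189,215; top ~383,238). I'll enlarge these areas.

```bash
python3 - <<'E'
import cv2,numpy as np
s=cv2.imread('pics/scene0.png');t=cv2.imread('pics/top0.png')
f=lambda im,x,y:cv2.resize(im[y:y+75,x:x+100],None,fx=4,fy=4,interpolation=cv2.INTER_CUBIC)
cv2.imwrite('pics/crop.png',np.vstack([np.hstack([f(s,365,200),f(s,140,180)]),np.hstack([f(t,120,155),f(t,335,200)])]))
E
```

```text
(no output)
```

View pics/crop.png

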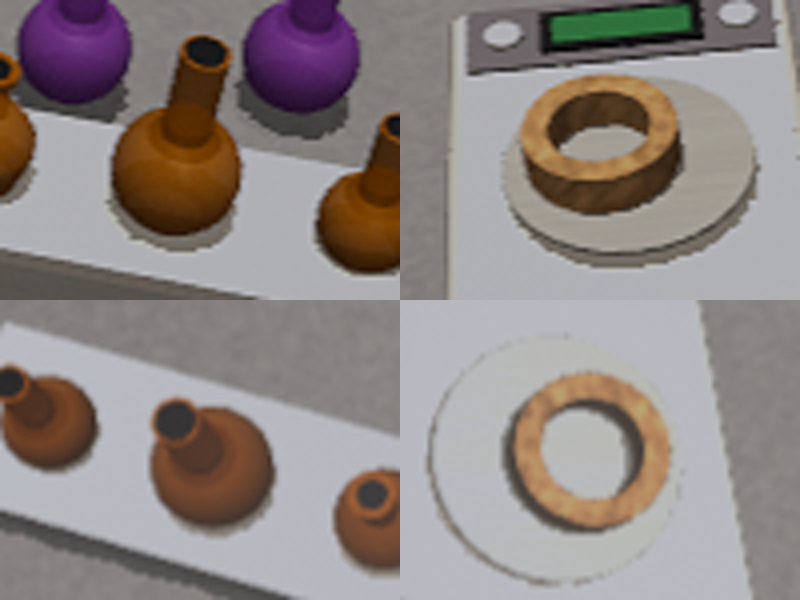

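Crop readings:

| Point | Scene | Top |
|---|---|---|
| Neck mouth | (416.5, 213) | (164.5, 185) |
| Bulb centre | (409.2, 242.8) | (173, 196.7) |
| Ring top face | (190, 211.8) | (383, 237.5) |

Next I triangulate these.

```bash
cat > h.py <<'E'
import numpy as np
C={n:np.load(f'{n}.npz') for n in('scene','top')}
def ray(n,p):
    c=C[n];d=c['R']@np.linalg.solve(c['K'],[*p,1]);return c['e'],d/np.linalg.norm(d)
def tri(ps,pt):
    A=0;b=0
    for n,p in(('scene',ps),('top',pt)):
        e,d=ray(n,p);P=np.eye(3)-np.outer(d,d);A=A+P;b=b+P@e
    x=np.linalg.solve(A,b)
    return x,[np.linalg.norm(np.cross(x-ray(n,p)[0],ray(n,p)[1])) for n,p in(('scene',ps),('top',pt))]
def plane(n,p,z):
    e,d=ray(n,p);return e+d*(z-e[2])/d[2]
E
python3 - <<'E'
from h import *
for nm,a,b,z in(('mouth',(416.5,213),(164.5,185),None),('bulb',(409.2,242.8),(173,196.7),None),('ring',(190,211.8),(383,237.5),.1)):
    print(nm,*tri(a,b)); 
    if z:print(plane('scene',a,z),plane('top',b,z))
# rack dir from top image corners approx at z=.06
p=plane('top',(117,164),.06);q=plane('top',(246,205),.06);print('rackdir',(q-p)/np.linalg.norm(q-p))
E
```

```text
mouth [0.52138337 0.23002901 0.16310215] [np.float64(0.0013089741473845127), np.float64(0.0013089741473844812)]
bulb [0.52090821 0.23108536 0.08233963] [np.float64(0.0009672773888125907), np.float64(0.0009672773888126844)]
ring [ 0.47041529 -0.20880452  0.0960336 ] [np.float64(0.0009590446888554846), np.float64(0.000959044688855483)]
[ 0.47477382 -0.20672894  0.1       ] [ 0.46965672 -0.20893745  0.1       ]
rackdir [-0.22366639 -0.97466576  0.        ]
```

Flask axis is at about (0.521, 0.2305) with the mouth at z≈0.163. The ring is at about (0.471, -0.208). I'll go above the flask with the fingers closing across the rack row.

Emit:
{"op": "servo_tool", "data": {"steps": [[0.4,[56.7,-69.8,-1.0],-1.015],[0.4,[56.7,-69.8,-1.0],-1.015],[0.4,[56.7,-69.8,-1.0],-1.015],[0.4,[56.7,-69.8,-1.0],-1.015],[0.4,[56.7,-69.8,-1.0],-1.015],[0.4,[56.7,-69.8,-1.0],-1.015],[0.4,[56.7,-69.8,-1.0],-1.015],[0.4,[56.7,-69.8,-1.0],-1.015],[0.4,[56.7,-69.8,-1.0],-1.015],[0.4,[56.7,-69.8,-1.0],-1.015],[0.4,[56.7,-69.8,-1.0],-1.015],[0.4,[56.7,-69.8,-1.0],-1.015]], "grip_force": 30}}

```text
t: 1.6
eef_pos: [0.4693, 0.0915, 0.2395]
tool_rot: [[0.223, 0.975, 0.0], [0.975, -0.223, -0.0], [-0.0, 0.0, -1.0]]
ft_force: [1.6, -0.1, -0.3]
grip_width: 0.0512
finger_force: 0.0
```

Emit:
{"op": "servo_tool", "data": {"steps": [[0.4,[5,0.6,0],0],[0.4,[10,1.3,0],0],[0.4,[14.7,1.9,0],0],[0.4,[14.7,1.9,0],0],[0.4,[14.7,1.9,0],0]]}}

```text
t: 2.22
eef_pos: [0.5201, 0.2281, 0.239]
tool_rot: [[0.223, 0.975, -0.001], [0.975, -0.223, -0.001], [-0.001, -0.001, -1.0]]
ft_force: [0.1, 0.3, -0.5]
grip_width: 0.051
finger_force: 0.0
```

```bash
python3 - <<'E'
from station import monitor, imaging
import cv2,numpy as np
o=monitor.get_obs();d=imaging.get_image('wrist')
print(o['t'],o['eef_pos'],o['grip_width'])
np.savez('w1.npz',K=d['camera_matrix'],T=d['tool_from_camera'],p=o['eef_pos'],R=o['tool_rot'])
c=d['color'][:,:,::-1].copy();T=np.linalg.inv(d['tool_from_camera'])
for w,col in(((.521,.2305,.163),(0,255,0)),((.521,.2305,.115),(255,0,0))):
    q=(T@np.r_[o['tool_rot'].T@(np.array(w)-o['eef_pos']),1])[:3];u=d['camera_matrix']@q;u=u[:2]/u[2];print(u)
    cv2.drawMarker(c,tuple(int(round(v)) for v in u),col,cv2.MARKER_CROSS,10,1)
cv2.imwrite('pics/w1.png',c)
E
```

```text
2.225 [0.52010964 0.2280597  0.23897056] 0.050964420302496
[283.5071093  211.36700924]
[283.36367551 191.99913773]
```

View pics/w1.png

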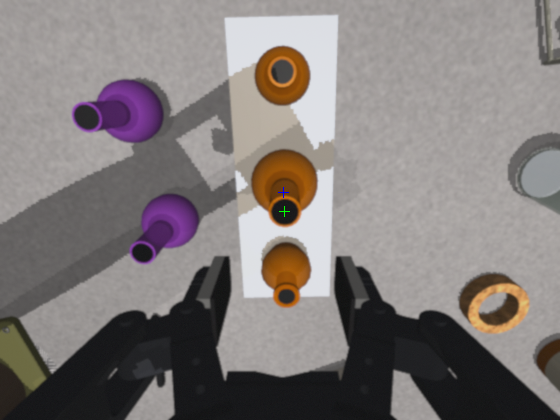

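The mouth at (284.5, 211) matches the prediction to within 1 px. I'll descend and grip.

Emit:
{"op": "servo_tool", "data": {"steps": [[0.4,[0.25,0.05,3],0],[0.4,[0.25,0.05,6],0],[0.4,[0.25,0.05,9],0],[0.4,[0.25,0.05,11],0],[0.4,[0.25,0.05,12],0],[0.4,[0.25,0.05,12],0],[0.5,[0.25,0.05,12],0],[0.65,[0.25,0.05,12],0],[1,[0.25,0.05,12],0],[1,[0.25,0.05,12],0],[1,[0.25,0.05,12],0],[1,[0.25,0.05,12],0]], "grip_force": 35}}

```text
t: 3.78
eef_pos: [0.5222, 0.231, 0.1206]
tool_rot: [[0.223, 0.975, 0.002], [0.975, -0.223, 0.001], [0.001, 0.001, -1.0]]
ft_force: [-0.4, 0.6, 5.6]
grip_width: 0.0232
finger_force: 34.4
```

Emit:
{"op": "servo_tool", "data": {"steps": [[1,[0,0,-0.3],0],[1,[0,0,-1],0],[1,[0,0,-2],0],[1,[0,0,-3.5],0],[1,[0,0,-5],0],[1,[0,0,-7],0],[1,[0,0,-9],0],[1,[0,0,-11],0],[1,[0,0,-13],0],[1,[0,0,-14],0],[1,[0,0,-14],0],[1,[0,0,-14],0]]}}

```text
t: 5.28
eef_pos: [0.5211, 0.2306, 0.2586]
tool_rot: [[0.223, 0.975, -0.002], [0.975, -0.223, -0.001], [-0.001, -0.002, -1.0]]
ft_force: [-0.2, -0.3, -2.0]
grip_width: 0.0235
finger_force: 34.4
```

```bash
python3 - <<'E'
from station import monitor, imaging
import cv2,numpy as np
o=monitor.get_obs();print(o['t'],o['eef_pos'],o['tool_rot'],o['grip_width'],o['ft_force'],o['q'])
s=imaging.get_image('scene')['color'][:,:,::-1];s=s[60:320,300:560]
t=imaging.get_image('top')['color'][:,:,::-1][100:360,80:340]
cv2.imwrite('pics/lift.png',cv2.resize(np.hstack([s,t]),(800,400)))
E
```

```text
5.275 [0.52114037 0.2305789  0.25860286] [[ 2.23151584e-01  9.74782196e-01 -1.74356733e-03]
 [ 9.74783290e-01 -2.23152869e-01 -5.78412044e-04]
 [-9.52907814e-04 -1.57052673e-03 -9.99998313e-01]] 0.023454192281722394 [-0.15983368 -0.25347386 -2.04789192] [ 3.22360888e-01 -6.73442323e-02  1.79970420e+00  3.80416488e-06
  1.41106969e+00  5.47407523e-01]
```

View pics/lift.png

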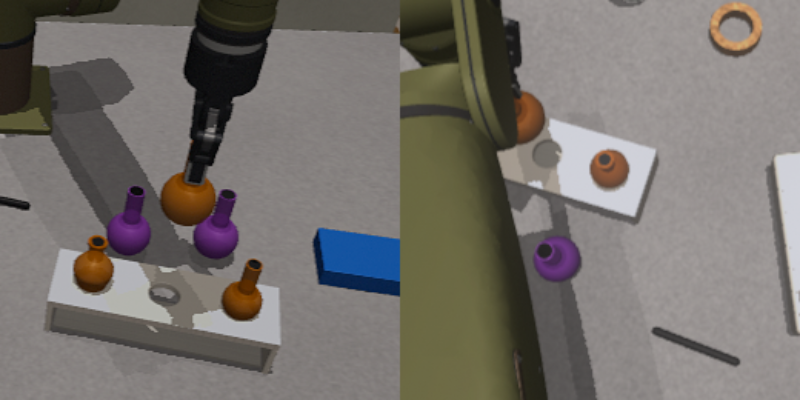

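The flask hangs upright and the other two are still in the rack. I'll move toward the balance and stop short to look.

Emit:
{"op": "servo_tool", "data": {"steps": [[1,[-1,0.1,0],0],[1,[-3,0.25,0],0],[1,[-6.5,0.5,0],0],[1,[-10.5,0.8,0],0],[1,[-15,1.15,0],0],[1,[-19.5,1.5,0],0],[1,[-24,1.85,0],0],[1,[-28,2.15,0],0],[1,[-31.3,2.4,0],0],[1,[-33.3,2.55,0],0],[1,[-33.9,2.6,0],0],[1,[-33.9,2.6,0],0]]}}

```text
t: 6.88
eef_pos: [0.4709, -0.1058, 0.2597]
tool_rot: [[0.224, 0.975, 0.0], [0.975, -0.224, 0.0], [0.0, -0.0, -1.0]]
ft_force: [-0.2, -0.2, -1.3]
grip_width: 0.0235
finger_force: 34.4
```

```bash
cat > look.py <<'E'
from station import monitor, imaging
import cv2,numpy as np,sys
o=monitor.get_obs();d=imaging.get_image('wrist')
print(o['t'],o['eef_pos'],o['ft_force'])
np.savez(sys.argv[1]+'.npz',K=d['camera_matrix'],T=d['tool_from_camera'],p=o['eef_pos'],R=o['tool_rot'])
c=d['color'][:,:,::-1]
cv2.imwrite(f'pics/{sys.argv[1]}.png',cv2.resize(c,(800,600),interpolation=cv2.INTER_CUBIC))
E
python3 look.py w2
```

```text
6.875 [ 0.47094414 -0.10581822  0.25965316] [-0.17241033 -0.18319856 -1.25438331]
```

View pics/w2.png

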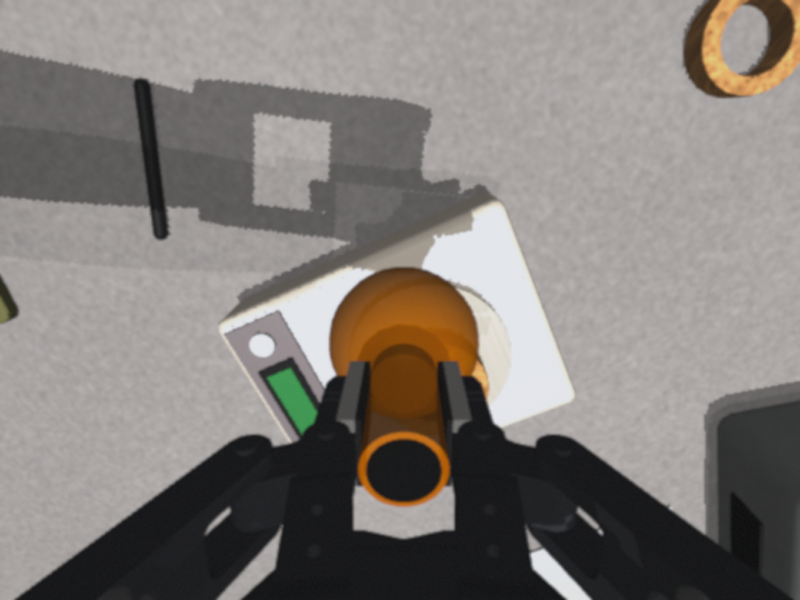

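In this view the flask hides the ring, because image up is +y. I'll pass beyond the ring and look back at it.

Emit:
{"op": "servo_tool", "data": {"steps": [[1,[-1,0.2,0],0],[1,[-3,0.7,0],0],[1,[-6,1.4,0],0],[1,[-10,2.3,0],0],[1,[-14,3.2,0],0],[1,[-17,3.9,0],0],[1,[-19,4.4,0],0],[1,[-20,4.6,0],0],[1,[-20,4.6,0],0],[1,[-20,4.6,0],0]]}}

```text
t: 8.18
eef_pos: [0.4717, -0.3099, 0.2597]
tool_rot: [[0.222, 0.975, 0.0], [0.975, -0.222, 0.0], [0.0, -0.0, -1.0]]
ft_force: [0.6, 0.3, -1.6]
grip_width: 0.0231
finger_force: 34.4
```

```bash
python3 look.py w3
```

```text
8.175 [ 0.4716699  -0.30990653  0.25968761] [ 0.61005414  0.29138329 -1.5777434 ]
```

View pics/w3.png

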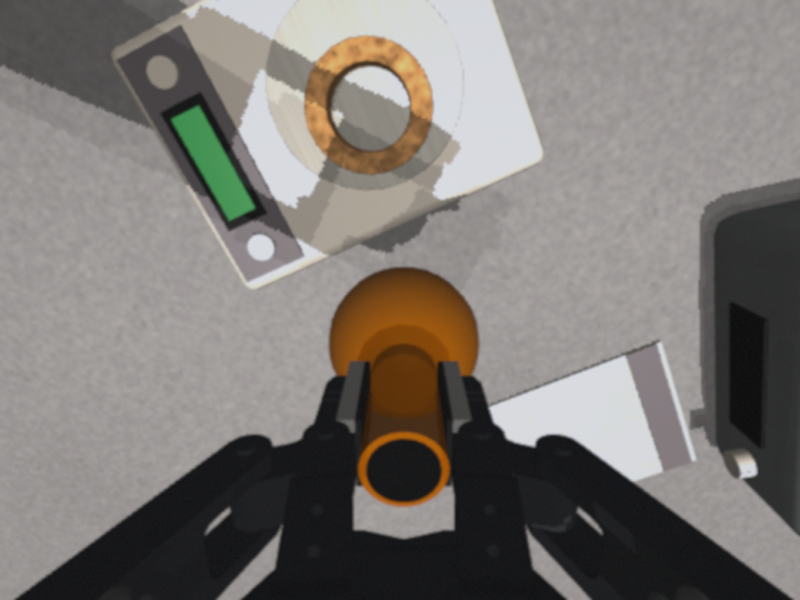

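The ring's top-face centre is at about (369.3, 105.5) and the flask bulb centre at about (404, 341), both in 800x600 pixels. The flask mouth is at (404, 469).

```bash
python3 - <<'E'
import numpy as np
w=np.load('w3.npz');R,p,T,K=w['R'],w['p'],w['T'],w['K']
def at(u,z):
    d=R@T[:3,:3]@np.linalg.solve(K,[u[0]*.7,u[1]*.7,1]);e=p+R@T[:3,3];return e+d*(z-e[2])/d[2]
r=at((369.3,105.5),.1)
dz=p[2]-.1206
print('ring',r,'bulb',at((404,341),.083+dz),'mouth',at((404,469),.163+dz),'tcp',p)
for y in(35,174):print(at((369,y),.1))
for x in(305,433):print(at((x,105),.1))
d=R.T@(np.array([r[0],r[1],p[2]])-p);print('shift',d*100)
E
```

```text
ring [ 0.4730991  -0.20804218  0.1       ] bulb [ 0.47128185 -0.31085204  0.22208761] mouth [ 0.47122722 -0.31055251  0.30208761] tcp [ 0.4716699  -0.30990653  0.25968761]
[ 0.48232139 -0.17091109  0.1       ]
[ 0.46291509 -0.24747573  0.1       ]
[ 0.43487229 -0.19903624  0.1       ]
[ 0.51110589 -0.21641594  0.1       ]
shift [ 9.96353753e+00 -2.12409877e+00  4.10427753e-03]
```

Emit:
{"op": "servo_tool", "data": {"steps": [[1,[1,-0.2,0],0],[1,[3,-0.65,0],0],[1,[5.5,-1.2,0],0],[1,[8,-1.75,0],0],[1,[9.5,-2.05,0],0],[1,[10.05,-2.15,0],0],[1,[10.05,-2.15,0],0],[1,[10.05,-2.15,2],0],[1,[10.05,-2.15,4.5],0],[1,[10.05,-2.15,7],0],[1,[10.05,-2.15,8.5],0],[1,[10.05,-2.15,8.5],0]]}}

```text
t: 9.72
eef_pos: [0.4719, -0.2077, 0.1724]
tool_rot: [[0.224, 0.975, -0.003], [0.975, -0.224, 0.002], [0.001, -0.004, -1.0]]
ft_force: [0.3, -1.0, -1.0]
grip_width: 0.0234
finger_force: 34.5
```

```bash
python3 - <<'E'
from station import monitor, imaging
import cv2,numpy as np
o=monitor.get_obs();print(o['t'],o['eef_pos'],o['ft_force'])
s=imaging.get_image('scene')['color'][:,:,::-1][140:290,130:280]
t=imaging.get_image('top')['color'][:,:,::-1][170:320,310:460]
cv2.imwrite('pics/over.png',cv2.resize(np.hstack([s,t]),(800,400),interpolation=cv2.INTER_CUBIC))
E
```

```text
9.725 [ 0.4718898  -0.20771932  0.17244268] [ 0.28759867 -1.01740691 -0.96898274]
```

View pics/over.png

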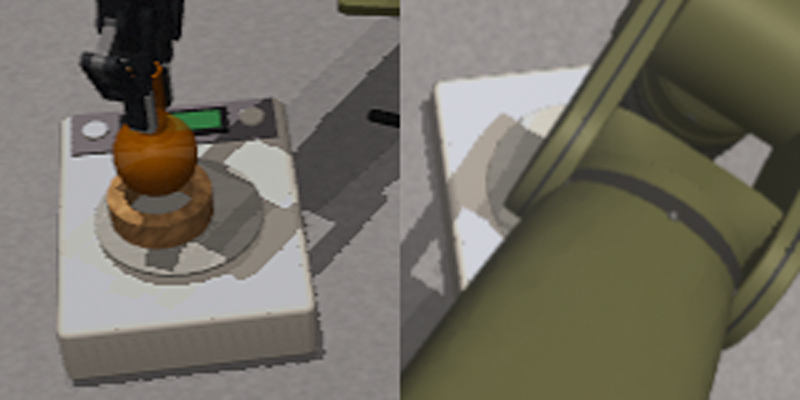

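```bash
python3 - <<'E'
from h import *
print(plane('scene',(188.1,197.4),.1345),plane('scene',(190,211.8),.1))
E
```

```text
[ 0.46982804 -0.20786743  0.1345    ] [ 0.47477382 -0.20672894  0.1       ]
```

Emit:
{"op": "servo_tool", "data": {"steps": [[1,[0.1,0.15,0.2],0],[1,[0.1,0.15,0.5],0],[1,[0.1,0.15,0.8],0],[1,[0.1,0.15,1.0],0],[1,[0.1,0.15,1.15],0],[1,[0.1,0.15,1.2],0],[1,[0.1,0.15,1.2],0]]}}

```text
t: 10.7
eef_pos: [0.4747, -0.2073, 0.1626]
tool_rot: [[0.223, 0.975, -0.0], [0.975, -0.223, -0.0], [-0.0, -0.0, -1.0]]
ft_force: [0.4, -0.3, -0.8]
grip_width: 0.0235
finger_force: 34.5
```

Emit:
{"op": "servo_tool", "data": {"steps": [[1,[0,0,0.1],0],[1,[0,0,0.2],0],[1,[0,0,0.2],0]]}}

```text
t: 11.08
eef_pos: [0.4746, -0.2073, 0.1605]
tool_rot: [[0.223, 0.975, -0.0], [0.975, -0.223, 0.0], [0.0, -0.0, -1.0]]
ft_force: [0.1, 0.6, -1.6]
grip_width: 0.023
finger_force: 34.5
```

Emit:
{"op": "servo_tool", "data": {"steps": [[1,[0,0,0.1],0],[1,[0,0,0.2],0],[1,[0,0,0.2],0]]}}

```text
t: 11.45
eef_pos: [0.4746, -0.2073, 0.1585]
tool_rot: [[0.223, 0.975, -0.0], [0.975, -0.223, 0.0], [0.0, -0.0, -1.0]]
ft_force: [0.2, 0.3, -1.3]
grip_width: 0.0232
finger_force: 34.5
```

Emit:
{"op": "servo_tool", "data": {"steps": [[1,[0,0,0.1],0],[1,[0,0,0.15],0],[1,[0,0,0.15],0]]}}

```text
t: 11.82
eef_pos: [0.4748, -0.2074, 0.1574]
tool_rot: [[0.223, 0.975, 0.0], [0.975, -0.223, -0.0], [-0.0, 0.0, -1.0]]
ft_force: [-1.1, -0.5, -0.3]
grip_width: 0.0232
finger_force: 34.5
```

Emit:
{"op": "servo_tool", "data": {"steps": [[1,[0,0,0.1],0],[1,[0,0,0.1],0]]}}

```text
t: 12.08
eef_pos: [0.4749, -0.2076, 0.1572]
tool_rot: [[0.223, 0.975, 0.001], [0.975, -0.223, -0.001], [-0.0, 0.001, -1.0]]
ft_force: [-1.8, 0.1, 6.0]
grip_width: 0.0228
finger_force: 35.1
```

Emit:
{"op": "servo_tool", "data": {"steps": [[1,[0,0,0],0]]}}

```text
t: 12.2
eef_pos: [0.475, -0.2076, 0.1572]
tool_rot: [[0.223, 0.975, 0.001], [0.975, -0.223, -0.001], [-0.0, 0.001, -1.0]]
ft_force: [-2.6, -0.3, 4.8]
grip_width: 0.023
finger_force: 35.1
```

Seated, with about 5 N upward. There is a small -x side force, so I relieve it, check, then release.

Emit:
{"op": "servo_tool", "data": {"steps": [[1,[0,-0.1,0],0],[1,[0,-0.1,0],0]], "grip_force": 20}}

```text
t: 12.45
eef_pos: [0.4739, -0.2074, 0.1563]
tool_rot: [[0.223, 0.975, 0.001], [0.975, -0.223, -0.001], [-0.001, 0.001, -1.0]]
ft_force: [-0.7, -1.0, 2.4]
grip_width: 0.0232
finger_force: 34.9
```

Emit:
{"op": "servo_tool", "data": {"steps": [[0.72,[0,-0.03,0],0],[0.68,[0,-0.03,0],0],[0.62,[0,-0.03,0],0],[0.55,[0,-0.03,0],0],[0.45,[0,-0.03,0],0],[0.4,[0,-0.03,0],0]]}}

```text
t: 13.2
eef_pos: [0.4734, -0.207, 0.1562]
tool_rot: [[0.223, 0.975, -0.0], [0.975, -0.223, 0.0], [0.0, -0.0, -1.0]]
ft_force: [-0.7, 0.6, -0.1]
grip_width: 0.0513
finger_force: 0.0
```

```bash
python3 - <<'E'
from station import monitor, imaging
import cv2,numpy as np
o=monitor.get_obs();print(o['t'],o['eef_pos'],o['ft_force'],o['grip_width'],o['finger_force'])
s=imaging.get_image('scene')['color'][:,:,::-1][140:290,130:280]
t=imaging.get_image('wrist')['color'][:,:,::-1]
cv2.imwrite('pics/rel.png',np.hstack([cv2.resize(s,(400,400),interpolation=cv2.INTER_CUBIC),cv2.resize(t,(400,400))]))
E
```

```text
13.2 [ 0.47340843 -0.20702104  0.15615705] [-0.70397157  0.61845713 -0.09540404] 0.051329620410344994 0.0
```

View pics/rel.png

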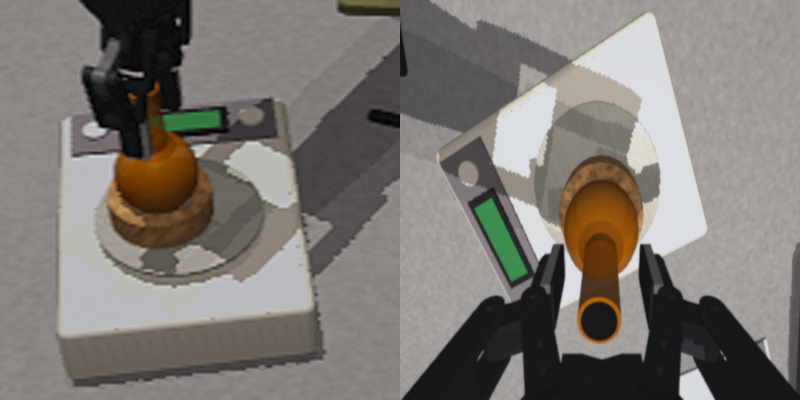

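The flask stands in the ring, upright and free of the fingers. I'll retreat straight up.

Emit:
{"op": "servo_tool", "data": {"steps": [[0.4,[0,0,-0.5],0],[0.4,[0,0,-2],0],[0.4,[0,0,-4],0],[0.4,[0,0,-6.5],0],[0.4,[0,0,-9],0],[0.4,[0,0,-11.5],0],[0.4,[0,0,-14],0],[0.4,[0,0,-14],0],[0.4,[0,0,-14],0]]}}

```text
t: 14.42
eef_pos: [0.4732, -0.2069, 0.296]
tool_rot: [[0.223, 0.975, -0.0], [0.975, -0.223, 0.0], [0.0, -0.0, -1.0]]
ft_force: [-1.3, 0.7, -1.5]
grip_width: 0.051
finger_force: 0.0
```

```bash
python3 - <<'E'
from station import imaging
import cv2
cv2.imwrite('pics/end.png',imaging.get_image('scene')['color'][:,:,::-1])
E
```

```text
(no output)
```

View pics/end.png

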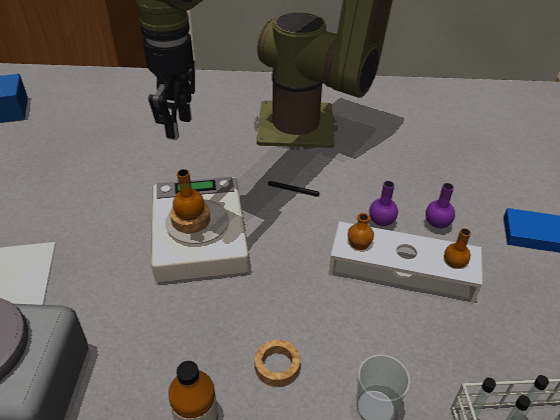

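The flask stands upright in the ring at (188, 205), the ring has not moved, and both other flasks are still in the rack.

```bash
python3 -c "
from station import env
print(env.job_done())"
```

```text
the job is handed in; nothing more can be done
None
```

The large flask now stands upright by itself in the cork ring on the balance pan, the other two flasks are still in the rack, and the job was handed in at about 14.5 s.

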